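# Set the bush of a welded housing with the spring setter

### The job

Set the bush of the loose welded housing in the spring setter: stand the housing fully down in the nest with its bush facing the punch and let it go; then draw the pull knob back until you feel the sear catch, without hauling it hard into the buffer behind, and let go of the knob. Then press the trip lever to fire the striker, so that the bush ends flush in the housing, and leave everything else on the bench where it is.

Things in the scene. Friction and masses are not known exactly. Their poses are not given: they have to be found in the camera images.
- setter: Spring setter, a fixed bench fixture: bed plate 300 x 100 x 14 mm centred 20 mm ahead of the origin, on it a horizontal steel barrel (52 mm diameter, end caps 58 mm, from 110 mm behind to 50 mm ahead of the origin, axis 60 mm above the table), ahead of it the nest and anvil. Origin on the table under the barrel; +x is the way the striker fires (barrel towards nest), z up.
- nest (a point): Centre (half-way up) of a seated housing whose back is against the anvil: 99 mm along +x from the setter's origin, 60 mm above the table; axes as the setter's, and as those of a rightly seated housing. Nest floor 40 mm above the table. The housing has 4 mm of play along x and along y; the middle of the pocket lies 2 mm before this point (towards -x).
- anvil (a point): Middle of the top of the steel anvil block, 78 mm above the table, 134 mm along +x from the setter's origin; block 22 x 60 mm, it closes the nest at +x. The nest's other walls are low: at the sides 8 mm thick and up to 54 mm above the table, tops flared outwards, free room outside them; at the front a flared lip up to 51 mm above the table.
- striker: Striker: a 12 mm steel rod through the barrel, black round pull knob at the rear, punch in front. Origin at the centre of the knob (disc 42 mm diameter, 14 mm thick along x), 60 mm above the table, 158 mm behind the setter's origin at rest, 41 mm of free rod between knob and barrel cap. Slides along the setter's x only; drawn to -x against a spring of 0.42 N per mm.
- punch_tip (a point): Centre of the punch face at the striker's front end. The sear catches at a draw between 28 and 46 mm; where is set inside the barrel and cannot be seen. For some 20 mm before it the draw is about 3 N heavier (lifting the sear); about 1.5 mm past it the buffer is met. Eased forward, a caught striker rests on the sear and the knob carries no force; an uncaught one springs back.
- buffer (a joint): How far (m) the stiff rubber overtravel buffer inside the barrel is squeezed by the striker: 0 until it is met, about 1.5 mm past the catch, then 7 N more pull per mm. It can be felt, not seen; squeezed by more than 2.3 mm (16 N more than the spring's own pull) it is spoilt.
- trip: Trip lever on top of the barrel, steel. Origin at its hinge pin, 101 mm above the table, 30 mm behind the setter's origin; the lever runs from there to +x. Pressed down at its pad it turns up to 0.22 rad and springs back; a caught sear lets go after 3 to 6 mm at the pad with 3 to 8 N. It dips while the striker passes under the sear and comes up when it catches. More than 30 N damages it.
- trip_pad (a point): Centre of the upper face of the lever's ribbed pad (30 mm along x, 26 mm wide), 107 mm above the table, 55 mm from the hinge pin. The barrel's top below it is 86 mm, its front cap's 89 mm above the table.
- housing_mid (a point): Centre, half-way up, of the loose welded housing, a tan plastic block 48 mm long (x), 34 mm wide (y), 40 mm high, upright on the table to the left of the setter, 0.06 to 0.1 kg. Lower edges bevelled 1.5 mm. Its -x face carries the brass bush, 20 mm above the underside; it is the only housing whose bush stands proud.
- bush_face (a point): Centre of the outer end face of the brass bush (14 mm diameter) in the -x face of that housing.
- bush (a joint): How far (m) the bush stands proud of the housing: 0.003 to 0.0045 at the start, 0 flush, slightly negative recessed. It needs 5 N to move.
- tray_in (a point): Middle of the floor of the blue parts tray, 190 x 130 x 35 mm, which holds two finished housings. To be left alone.
- finished0: Finished housing in the tray, its bush flush. To be left alone.
- finished1: The other finished housing in the tray. To be left alone.
- dish: Steel dish of loose bushes, 84 mm diameter, 24 mm high, before the setter. To be left alone.
- driver: Screwdriver with a black handle, 170 mm, lying before the setter. To be left alone.
- weldnest: Welding nest: aluminium block with toe clamps, 125 x 56 x 52 mm, beyond the setter. To be left alone.
- spanner: Spanner, 150 mm, lying beyond the setter. To be left alone.
- ipa: White bottle, 54 mm diameter, 130 mm high, beyond the setter. To be left alone.
Not all that is in view belongs to the job. Leave any black or purple look-alike of the part that bears housing_mid alone.

How it is judged:
On the way, in this order (a step that is already met when the one before it is completed fails the run):
1. the housing stands fully down in the nest, bush towards the punch, let go, and its bush still proud (x of housing_mid in the frame of setter between 0.092 and 0.102 m and y of housing_mid in the frame of setter between -0.004 and 0.004 m and z of housing_mid in the frame of setter below 0.0625 m and angle between housing_mid's own z axis and vertical below 0.06 rad and angle between the x axis of housing_mid and the x axis of setter, either way round below 0.1 rad and x of bush_face in the frame of setter below 0.085 m and value of joint bush above 0.002 m and contact force between the fingers and housing below 0.1 N), for 0.3 s.
2. the striker is held drawn by the sear, with nothing touching the knob, and the bush still proud (x of housing_mid in the frame of setter between 0.092 and 0.102 m and y of housing_mid in the frame of setter between -0.004 and 0.004 m and z of housing_mid in the frame of setter below 0.0625 m and angle between housing_mid's own z axis and vertical below 0.06 rad and angle between the x axis of housing_mid and the x axis of setter, either way round below 0.1 rad and x of bush_face in the frame of setter below 0.085 m and x of striker in the frame of setter below -0.182 m and value of joint bush above 0.002 m and contact force between the fingers and striker below 0.1 N and linear speed of striker below 0.02 m/s), for 0.3 s.
3. the striker is fired and has driven the bush flush (x of striker in the frame of setter above -0.17 m and value of joint bush below 0.0015 m), for 0.1 s.
At the end, for the whole second after the job is handed in: The housing stands fully down in the nest (within 2.5 mm of the floor, upright and square within 0.06 and 0.1 rad, bush towards the punch), its bush is flush (proud less than 1.5 mm), the striker is forward (within 12 mm of its rest) and at rest (all of step 3 and x of housing_mid in the frame of setter between 0.092 and 0.102 m and y of housing_mid in the frame of setter between -0.004 and 0.004 m and z of housing_mid in the frame of setter below 0.0625 m and angle between housing_mid's own z axis and vertical below 0.06 rad and angle between the x axis of housing_mid and the x axis of setter, either way round below 0.1 rad and x of bush_face in the frame of setter below 0.085 m and linear speed of striker below 0.03 m/s); the robot touches nothing.
It fails at once if the striker is hauled so hard that its buffer is squeezed by more than 2.3 mm (16 N more than the spring's pull) (value of joint buffer above 0.0023 m).
It fails at once if the trip lever is pressed with more than 30 N (contact force between the fingers and trip above 30 N).
It fails at once if something else on the bench is moved by more than 20 mm (distance of any of tray_in, finished0, finished1, dish, driver, weldnest, spanner, ipa from where it was at the start of the episode above 0.02 m).
It also fails if it takes over 69 s, if anything falls off the work surface, if the arm or the gripper's body presses on something with over 40 N, if the wrist force passes 120 N, or if a joint passes its speed limit or range.

### The arm

A 6-joint arm with a two-finger parallel gripper is mounted at the origin on the work surface. World frame = base frame: x ahead of the robot, y to its left, z up, the work surface at z = 0. Lengths are in m, angles in rad, forces in N, time in s.
With the tool pointing down it reaches from about 0.275 to 0.725 m from the base axis. Payload 15.9 kg.
Tool frame: the origin (TCP) lies on the centre line of the jaws, within the pads' length; the fingertips stand 11 mm ahead of it and the grasp point (between the pads) lies 8 mm behind it; z points along the fingers, y is the direction in which the jaws open and shut (so a half turn about z gives the same grasp; the last joint's range is limited). The gripper opens to 85 mm and grips with 20 to 120 N. Pads are 22 mm wide; open, the fingers measure 114 mm over their backs; the gripper's body (76 mm by 85 mm) begins 54 mm behind the grasp point. The pads swing forward as they close: fully open they stand 13 mm farther back than shut.
Start: joints at [1.156, 0.213, -0.034, 1.323, 0, 1.571], TCP at [0.201, 0.458, 0.242] pointing down, gripper open.
Joint ranges: [-2.98, 2.98], [-0.74, 1.72], [-1.14, 1.35], [-2.1, 2.04], [-1.57, 1.44], [-3.14, 3.14]. Speed limits (rad/s): [1.89, 1.89, 2.39, 2.57, 3.14, 3.14].

### API

Orientations are given as a unit quaternion [x, y, z, w].
In Python, from rig import robot gives the robot as it stands. The module is installed in compiled form; this text tells all that it offers.
- The arm moves only by the tool step_arm, never from a script. Its argument "increments" is a list of rows, each a list of 3 entries, a list of its own where there are three numbers: the shift along the tool's x, y, z in m, then the turn, a rotation vector about the tool's x, y, z in rad, then the closure in counts, from 0 (fully open) to 255 (shut). In form: [[[dx, dy, dz], [wx, wy, wz], fingers], ...]. A call has 1 to 10 rows; each row shifts and turns the pose as measured when the row begins, along the tool's axes as they then stand; what a row does not reach is not made up. A row lasts 1/10 s, in which the tool goes at most 50 mm and 8.59 degrees, less where a joint would pass 70% of its speed; a pose out of reach is approached as far as the arm can. A call with a gripper value outside its range is refused whole. The fingers move at their own pace and stop on an object; the grip force is fixed at half the most. Time passes only in rows, so rows that do not move let the fingers close. It gives the time, the measured TCP pose, the force and the opening at its end, in the units of the state.
- robot.state(): the state, without advancing time (a new reading comes with each control period).
- robot.snapshot(name): name is "side" or "top" or "wrist"; returns the picture (400x640x3 uint8, red, green, blue); there is no depth.
- robot.camera_info(name): a dict with "fx", "fy", "cx", "cy" (pixels), "camera_from_world" (4x4, takes a point from world to camera coordinates); the wrist camera has in their place "hand_eye" (4x4, takes a point from camera to tool coordinates, whose origin is the TCP and whose axes are the flange's). Camera axes: x right, y down, z forward; pixel columns grow to the right and rows downward; lengths in m; the calibration is good to about 2 mm. A picture is of the moment at which its call begins: read the wrist's pose just before it. camera_info takes no time and is no camera call.
- robot.hand_in(): hands the job in, once; it reports no verdict.
The state is a dict: "t": time; "joints": joint angles; "qvel": joint speeds; "effort": joint torques, N m; "ee_pos": TCP position; "tool_rot": TCP orientation; "force": force on the tool from outside, world axes, zero at the start; "ft_torque": the same for the moment, N m; "finger_gap": finger opening in m.
Only numpy, scipy, OpenCV 4.12 (cv2) and the standard library are available. Lean on these libraries where they do the work, as an engineer would, in place of code of your own. Each camera call takes 0.05 s, during which the arm holds its last target. There are 200 camera calls.

## Working session

There is one attempt and no reset: what is moved stays moved. The work goes in short steps, Python scripts to look and compute and a tool call to move; the robot and the scene stay as the last step left them, time stands still between calls to the robot, and variables do not carry over. Pictures are saved under pics/ and viewed, on a budget of 10 in all, crops included, one or two more only if the job needs it, and the job is handed in when it is done.

Besides the shell and the picture viewer there is one more tool, called after "Request:" as a command line: name --argument value ..., lists and objects as JSON in quotes. step_arm: Moves the arm, as the interface text tells. Its arguments: {"type":"object","properties":{"increments":{"type":"array","items":{"type":"array"}}},"required":["increments"]}

```bash
mkdir -p pics
python3 - <<'E'
from rig import robot
import cv2,numpy as np
s=robot.state();print(s)
for n in("side","top"):
    im=robot.snapshot(n);cv2.imwrite(f"pics/{n}0.png",im[:,:,::-1])
    i=robot.camera_info(n);print(n,{k:np.round(v,4).tolist() for k,v in i.items()})
print(robot.camera_info("wrist"))
E
```

```text
{'t': 0.0, 'joints': array([ 1.15601957e+00,  2.13360267e-01, -3.50619678e-02,  1.32351824e+00,
       -2.09918675e-06,  1.57079406e+00]), 'qvel': array([ 0.00114086,  0.0005569 , -0.00097747,  0.00108096,  0.00143522,
        0.00072292]), 'effort': array([ 1.54185884e-03, -6.86171937e+01,  4.87115943e+01,  1.76857458e-02,
        6.16236457e-05, -2.96119993e-05]), 'ee_pos': array([0.20135691, 0.45729291, 0.24181297]), 'tool_rot': array([ 2.05903804e-01,  9.78572070e-01, -5.60031007e-04, -1.16766278e-04]), 'force': array([ 0.03021603, -1.19653545,  0.33623052]), 'ft_torque': array([-0.00151286,  0.03692689,  0.05898832]), 'finger_gap': 0.08517947568302256}
side {'fx': 365.543, 'fy': 365.543, 'cx': 321.4589, 'cy': 196.8688, 'camera_from_world': [[0.9675, -0.2526, 0.0131, -0.5414], [-0.1188, -0.4997, -0.858, 0.1487], [0.2233, 0.8286, -0.5134, 0.8454], [0.0, 0.0, 0.0, 1.0]]}
top {'fx': 470.3772, 'fy': 470.3772, 'cx': 325.7733, 'cy': 201.0825, 'camera_from_world': [[-0.0232, -0.9997, -0.0101, 0.0159], [-0.9938, 0.0242, -0.1087, 0.5798], [0.1089, 0.0076, -0.994, 1.3303], [0.0, 0.0, 0.0, 1.0]]}
{'fx': 284.7168565995587, 'fy': 284.7168565995587, 'cx': 319.8813543220277, 'cy': 200.1734157893939, 'hand_eye': array([[-3.57659940e-04, -9.58428931e-01, -2.85331134e-01,
         7.24084584e-02],
       [ 9.99999934e-01, -3.61036140e-04, -4.07681899e-05,
         1.84438893e-04],
       [-6.39414386e-05, -2.85331130e-01,  9.58428997e-01,
        -1.31069815e-01],
       [ 0.00000000e+00,  0.00000000e+00,  0.00000000e+00,
         1.00000000e+00]])}
```

View pics/top0.png

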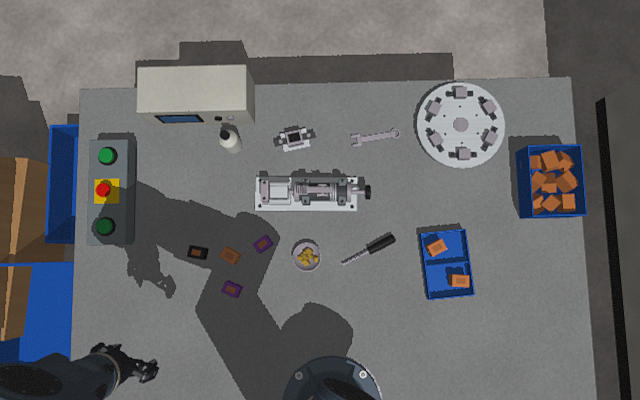

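View pics/side0.png

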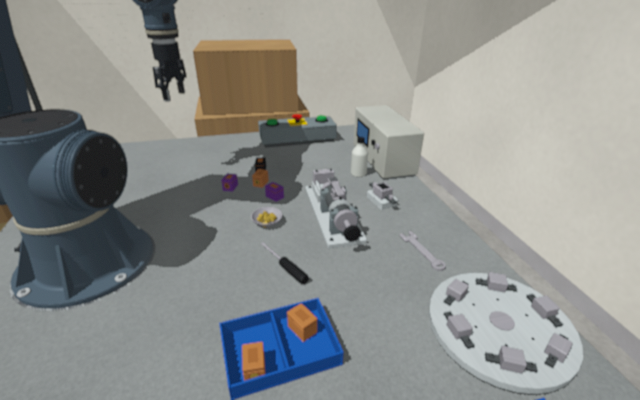

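Top view: the tan housing is at (230,256). Look-alikes are black (198,253) and purple (263,243) and (231,289). Tan blocks in the tray at (437,246) and (460,281) are the finished ones, and the bin at (550,180) is not part of the job. The setter runs from its knob at (366,191) to the nest at about (272,190), so setter +x is roughly world +y.

```bash
cat > h.py <<'E'
from rig import robot
import cv2,numpy as np
from scipy.spatial.transform import Rotation as R
def cam(n,s=None):
    i=robot.camera_info(n)
    if n=="wrist":
        s=s or robot.state();T=np.eye(4);T[:3,:3]=R.from_quat(s["tool_rot"]).as_matrix();T[:3,3]=s["ee_pos"]
        M=T@i["hand_eye"]
    else: M=np.linalg.inv(i["camera_from_world"])
    return i,M
def ray(n,uv,z,s=None):
    i,M=cam(n,s);d=M[:3,:3]@[(uv[0]-i["cx"])/i["fx"],(uv[1]-i["cy"])/i["fy"],1]
    return M[:3,3]+d*(z-M[2,3])/d[2]
def proj(n,p,s=None):
    i,M=cam(n,s);q=np.linalg.inv(M)@np.append(p,1)
    return np.array([i["fx"]*q[0]/q[2]+i["cx"],i["fy"]*q[1]/q[2]+i["cy"]])
def rel(p,yaw=None,s=None):
    "shift in tool axes to world point p; yaw error of tool y vs given"
    s=s or robot.state();r=R.from_quat(s["tool_rot"])
    return r.inv().apply(np.array(p)-s["ee_pos"])
E
python3 - <<'E'
from h import *
im=cv2.imread("pics/top0.png")
a=cv2.resize(im[160:310,185:385],(800,600),interpolation=cv2.INTER_CUBIC);cv2.imwrite("pics/crop0.png",a)
print("housing",ray("top",(230,256),.04));print("knob",ray("top",(366,191),.06))
for p in[(256,207),(258,174),(357,210)]:print("bed",ray("top",p,.014))
for n,p in dict(black=(198,253),p1=(263,243),p2=(231,289),dish=(306,255)).items():print(n,ray("top",p,.03))
E
```

```text
housing [0.42845387 0.27831379 0.04      ]
knob [ 0.60290035 -0.11296114  0.06      ]
bed [0.56944489 0.20728663 0.014     ]
bed [0.6673171  0.20067519 0.014     ]
bed [ 0.5534731  -0.08847892  0.014     ]
black [0.43912137 0.37251935 0.03      ]
p1 [0.46336412 0.18535599 0.03      ]
p2 [0.33502957 0.27768683 0.03      ]
dish [0.42623101 0.06234443 0.03      ]
```

View pics/crop0.png

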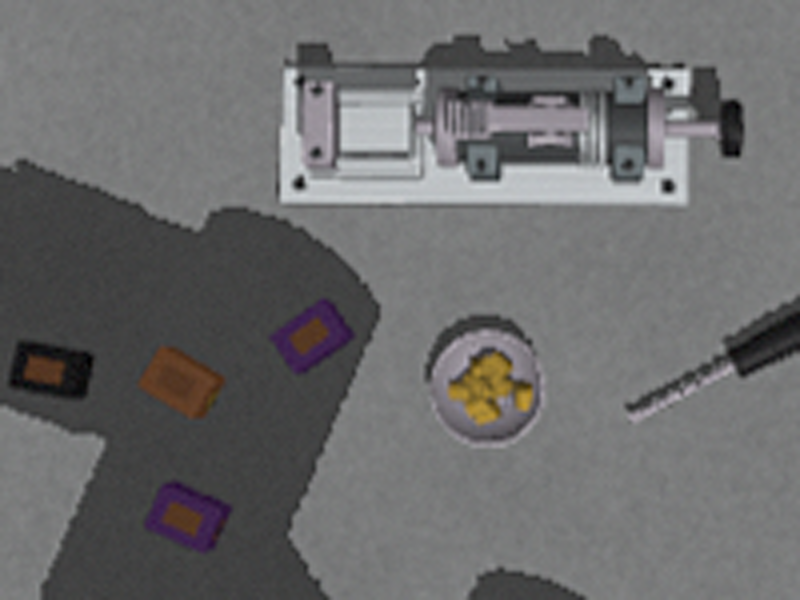

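Request:
step_arm --increments '[[[-0.04, -0.01, 0.005], [0, 0, 0], 0], [[-0.04, -0.01, 0.005], [0, 0, 0], 0], [[-0.04, -0.01, 0.005], [0, 0, 0], 0], [[-0.04, -0.01, 0.005], [0, 0, 0], 0], [[-0.04, -0.01, 0.005], [0, 0, 0], 0], [[-0.04, -0.01, 0.005], [0, 0, 0], 0], [[-0.04, -0.01, 0.005], [0, 0, 0.0], 0], [[0, 0, 0], [0, 0, 0.145], 0], [[0, 0, 0], [0, 0, 0.145], 0], [[0, 0, 0], [0, 0, 0.145], 0]]'

```text
t: 1.1
ee_pos: [0.4371, 0.2719, 0.202]
tool_rot: [0.414, 0.91, -0.003, -0.001]
force: [-0.5, 0.0, -0.3]
finger_gap: 0.0854
```

Request:
step_arm --increments '[[[0, 0, 0], [0, 0, 0.145], 0], [[0, 0, 0], [0, 0, 0.145], 0], [[0, 0, 0], [0, 0, 0.145], 0], [[0, 0, 0], [0, 0, 0.145], 0], [[0, 0, 0], [0, 0, 0.145], 0], [[0, 0, 0], [0, 0, 0.145], 0], [[0, 0, 0], [0, 0, 0.145], 0], [[0, 0, 0], [0, 0, 0.145], 0]]'

```text
t: 1.9
ee_pos: [0.4359, 0.2705, 0.1992]
tool_rot: [0.856, 0.518, -0.006, 0.0]
force: [-0.3, 0.3, -0.2]
finger_gap: 0.0851
```

Run:
```python
from h import *
s=robot.state();print(s["t"],s["ee_pos"],R.from_quat(s["tool_rot"]).as_matrix().round(3),s["joints"].round(3))
np.save("s1.npy",s,allow_pickle=True)
im=robot.snapshot("wrist")[:,:,::-1];cv2.imwrite("pics/w1.png",im)
print(proj("wrist",[.428,.278,.04],s),proj("wrist",[.617,.144,.06],s))
```

```text
1.9 [0.43586948 0.27050245 0.19924143] [[ 0.464  0.886 -0.01 ]
 [ 0.886 -0.464 -0.007]
 [-0.011 -0.006 -1.   ]] [ 5.560e-01  2.620e-01 -8.000e-02  1.241e+00 -1.000e-03  2.609e+00]
[310.55700998 183.38837509] [538.20647462 218.26477329]
```

View pics/w1.png

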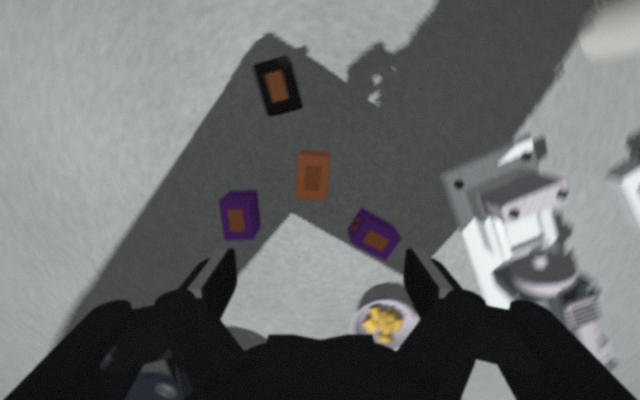

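Run:
```python
import cv2,numpy as np
a=cv2.imread("pics/w1.png")[130:220,270:350];b=cv2.imread("pics/side0.png")[155:200,235:275];c=cv2.imread("pics/top0.png")[235:280,210:250]
g=lambda i,w:np.clip(cv2.resize(i,w,interpolation=cv2.INTER_CUBIC).astype(float)*1.6,0,255).astype("uint8")
cv2.imwrite("pics/c1.png",np.hstack([g(a,(400,450)),np.vstack([g(b,(200,225)),g(c,(200,225))])]))
d=cv2.imread("pics/w1.png")[125:385,425:640]
cv2.imwrite("pics/c2.png",cv2.resize(d,(496,600)))
```

```text
(no output)
```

View pics/c1.png

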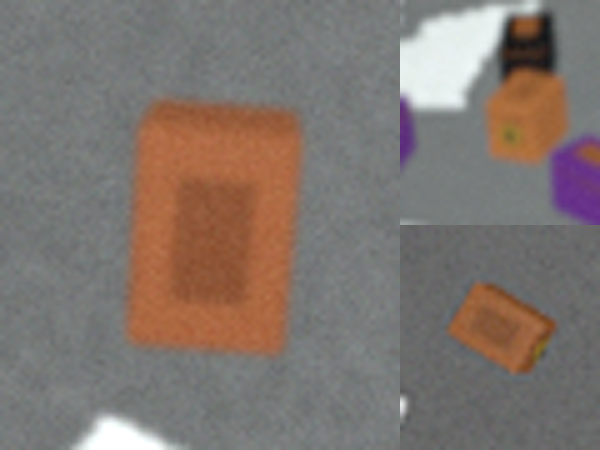

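Bush face: in the top and side insets the brass shows at the lower-right (world -y) end. The wrist crop shows no bush on the +y end. So the bush already points towards setter -x, and only a turn of about 25° is needed.

Run:
```python
from h import *
s=np.load("s1.npy",allow_pickle=True).item()
im=cv2.imread("pics/w1.png")
P=[ray("wrist",(270+x/5,130+y/5),.04,s) for x,y in[(142,135),(297,132),(283,352),(128,345)]]
P=np.array(P);print(P.round(4));c=P.mean(0);print("c",c)
L=(P[0]+P[1]-P[2]-P[3])/2;W=(P[1]+P[2]-P[0]-P[3])/2
print(np.linalg.norm(L),np.linalg.norm(W),np.degrees(np.arctan2(L[1],L[0])),np.degrees(np.arctan2(W[1],W[0])))
pt=np.array([[230,256]]);hsv=cv2.cvtColor(cv2.imread("pics/top0.png"),cv2.COLOR_BGR2HSV)
print(rel([c[0],c[1],.034]))
```

```text
[[0.4301 0.308  0.04  ]
 [0.4583 0.294  0.04  ]
 [0.4343 0.2537 0.04  ]
 [0.4058 0.2703 0.04  ]]
c [0.43213636 0.28150464 0.04      ]
0.04583295113494068 0.03224322101797551 58.27287675684414 -28.44879824109923
[ 0.00983722 -0.00756799  0.16511961]
```

View pics/c2.png

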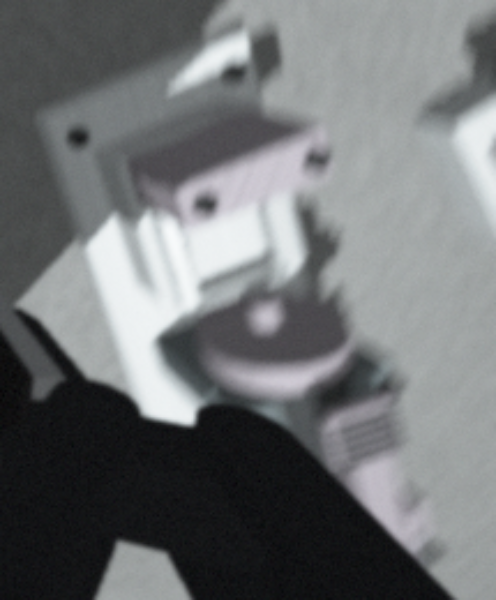

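c2 shows the setter with the anvil, the white nest pocket and the barrel's front cap. The housing's top face comes out as 46 x 32 mm against the 48 x 34 mm given, which is good enough. Going down to grasp it.

Request:
step_arm --increments '[[[0.01, -0.0075, 0.02], [-0.006, 0.011, 0.04], 0], [[0, 0, 0.04], [0, 0, 0], 0], [[0, 0, 0.04], [0, 0, 0], 0], [[0, 0, 0.03], [0, 0, 0], 0], [[0, 0, 0.015], [0, 0, 0], 0], [[0, 0, 0], [0, 0, 0], 0]]'

```text
t: 2.55
ee_pos: [0.4336, 0.283, 0.049]
tool_rot: [0.864, 0.503, 0.001, 0.0]
force: [-0.0, -1.2, 0.7]
finger_gap: 0.0857
```

Run:
```python
from h import *
print(robot.state()["ee_pos"],rel([.4321,.2815,.033]),R.from_quat(robot.state()["tool_rot"]).as_matrix().round(3))
```

```text
[0.4336224  0.28301791 0.04895606] [-0.00208213 -0.00059434  0.01595397] [[ 0.494  0.869  0.001]
 [ 0.869 -0.494 -0.   ]
 [ 0.001  0.001 -1.   ]]
```

Request:
step_arm --increments '[[[-0.002, 0, 0.01], [0, 0, 0], 0], [[0, 0, 0.006], [0, 0, 0], 0], [[0, 0, 0], [0, 0, 0], 140], [[0, 0, 0], [0, 0, 0], 255], [[0, 0, 0], [0, 0, 0], 255], [[0, 0, 0], [0, 0, 0], 255], [[0, 0, 0], [0, 0, 0], 255], [[0, 0, 0], [0, 0, 0], 255]]'

```text
t: 3.35
ee_pos: [0.4348, 0.2825, 0.0357]
tool_rot: [0.863, 0.505, 0.003, 0.0]
force: [0.2, 0.1, 1.1]
finger_gap: 0.0327
```

Request:
step_arm --increments '[[[0, 0, -0.02], [0, 0, 0], 255], [[0, 0, -0.045], [0, 0, 0], 255], [[0, 0, -0.05], [0, 0, 0], 255], [[0, 0, -0.045], [0, 0, 0], 255], [[-0.01, 0.03, -0.01], [0, 0, 0], 255], [[-0.016, 0.04, 0], [0, 0, 0], 255], [[-0.016, 0.04, 0], [0, 0, 0], 255], [[-0.016, 0.04, 0], [0, 0, 0], 255], [[-0.016, 0.04, 0], [0, 0, 0], 255], [[-0.016, 0.04, 0], [0, 0, 0], 255]]'

```text
t: 4.35
ee_pos: [0.5928, 0.0877, 0.2148]
tool_rot: [0.861, 0.509, 0.004, 0.001]
force: [1.1, -0.2, -0.8]
finger_gap: 0.0323
```

Request:
step_arm --increments '[[[-0.01, 0.025, 0], [0, 0, 0], 255], [[0, 0, 0], [0, 0, -0.12], 255], [[0, 0, 0], [0, 0, -0.12], 255], [[0, 0, 0], [0, 0, -0.12], 255], [[0, 0, 0], [0, 0, -0.12], 255], [[0, 0, 0], [0, 0, 0], 255]]'

```text
t: 4.95
ee_pos: [0.6133, 0.0593, 0.2128]
tool_rot: [0.712, 0.702, 0.003, 0.001]
force: [0.7, -0.7, -1.1]
finger_gap: 0.0331
```

Run:
```python
from h import *
s=robot.state();print(s["t"],s["ee_pos"],R.from_quat(s["tool_rot"]).as_matrix().round(3),s["joints"].round(3))
np.save("s2.npy",s,allow_pickle=True)
im=robot.snapshot("wrist")[:,:,::-1];cv2.imwrite("pics/w2.png",im)
print(proj("wrist",[.617,.144,.06],s))
cv2.imwrite("pics/w2c.png",cv2.resize(im[50:350,120:520],(800,600),interpolation=cv2.INTER_CUBIC))
```

```text
4.95 [0.61327611 0.05925861 0.21278614] [[ 0.014  1.     0.006]
 [ 1.    -0.014  0.002]
 [ 0.002  0.006 -1.   ]] [0.096 0.459 0.237 1.342 0.002 1.68 ]
[321.37767465 102.46877   ]
```

View pics/w2c.png

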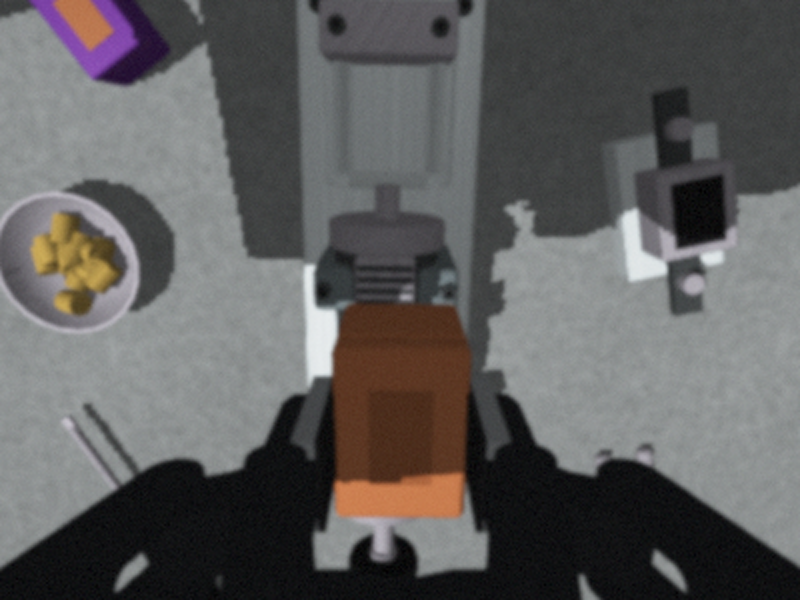

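Run:
```python
from h import *
s=np.load("s2.npy",allow_pickle=True).item()
f=lambda u,v,z:ray("wrist",(120+u/2,50+v/2),z,s).round(4)
print("bolts",f(337,26,.078),f(441,27,.078),"anvil front",f(322,53,.078),f(458,58,.078))
print("cap sides z.06",f(331,218,.06),f(444,218,.06))
print("pad",f(357,285,.107),f(415,285,.107),"punch",f(388,190,.06),f(376,186,.06),f(400,186,.06))
print("walls .054", f(347,120,.054),f(430,120,.054),f(332,120,.054),f(449,120,.054))
print("lip",f(388,186,.051), "bed", f(303,130,.014),f(483,130,.014))
print("knob",f(383,550,.075))
```

```text
bolts [0.5892 0.1754 0.078 ] [0.6335 0.1745 0.078 ] anvil front [0.5822 0.1649 0.078 ] [0.6409 0.1621 0.078 ]
cap sides z.06 [0.5806 0.0911 0.06  ] [0.6369 0.0903 0.06  ]
pad [0.5958 0.0689 0.107 ] [0.6208 0.0685 0.107 ] punch [0.6093 0.1045 0.06  ] [0.6034 0.1065 0.06  ] [0.6152 0.1063 0.06  ]
walls .054 [0.5899 0.1377 0.054 ] [0.6302 0.1372 0.054 ] [0.5827 0.1378 0.054 ] [0.6395 0.137  0.054 ]
lip [0.6092 0.1056 0.051 ] bed [0.5621 0.1336 0.014 ] [0.662  0.1322 0.014 ]
knob [ 0.6027 -0.0947  0.075 ]
```

Run:
```python
from h import *
s=np.load("s2.npy",allow_pickle=True).item()
r=R.from_quat(s["tool_rot"])
for p in[(337,345),(467,345),(463,515),(337,515)]:
    w=ray("wrist",(120+p[0]/2,50+p[1]/2),s["ee_pos"][2]+.0043,s);print(r.inv().apply(w-s["ee_pos"]).round(4))
print(rel([.6103,.1385,.16]))
```

```text
[ 0.0238 -0.0148 -0.0043]
[ 0.0237  0.0161 -0.0042]
[-0.0237  0.0166 -0.0043]
[-0.0235 -0.0163 -0.0044]
[ 0.07900232 -0.00466474  0.052954  ]
```

Request:
step_arm --increments '[[[0.03, -0.0025, 0], [0.006, -0.002, 0.018], 255], [[0.03, -0.002, 0], [0, 0, 0], 255], [[0.018, 0, 0.02], [0, 0, 0], 255], [[0, 0, 0.03], [0, 0, 0], 255], [[0, 0, 0.02], [0, 0, 0], 255], [[0, 0, 0], [0, 0, 0], 255], [[0, 0, 0], [0, 0, 0], 255]]'

```text
t: 5.7
ee_pos: [0.6115, 0.141, 0.142]
tool_rot: [0.729, 0.684, 0.001, 0.0]
force: [-0.1, -0.7, 0.1]
finger_gap: 0.0325
```

Run:
```python
from h import *
s=robot.state();print(s["t"],s["force"],s["ee_pos"],R.from_quat(s["tool_rot"]).as_matrix().round(3),rel([.6103,.138,.073]))
np.save("s3.npy",s,allow_pickle=True)
im=robot.snapshot("wrist")[:,:,::-1];cv2.imwrite("pics/w3.png",im)
cv2.imwrite("pics/w3c.png",cv2.resize(im[40:340,120:520],(800,600),interpolation=cv2.INTER_CUBIC))
```

```text
5.7 [-0.10224115 -0.65781135  0.05571513] [0.61146462 0.14097268 0.14199999] [[ 0.064  0.998  0.001]
 [ 0.998 -0.064  0.001]
 [ 0.001  0.001 -1.   ]] [-0.00308991 -0.00107011  0.06899637]
```

View pics/w3c.png

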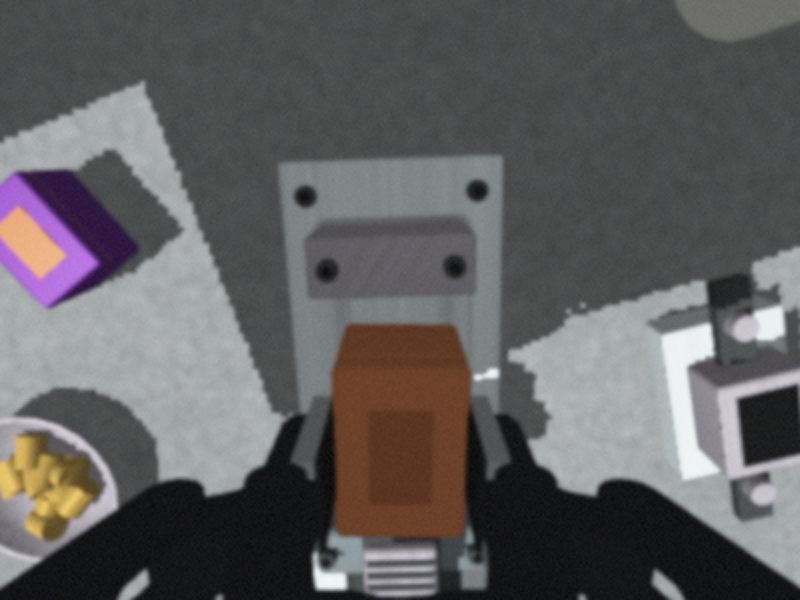

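Run:
```python
from h import *
s=np.load("s3.npy",allow_pickle=True).item()
f=lambda u,v,z:ray("wrist",(120+u/2,40+v/2),z,s)
a=lambda p,q:(np.arctan2(q[1]-p[1],q[0]-p[0]),((p+q)/2).round(4))
print("bolts",a(f(327,271,.078),f(455,267,.078)),"front",a(f(309,297,.078),f(475,292,.078)))
print("bed end",a(f(278,163,.014),f(503,155,.014)),"bed holes",a(f(305,196,.014),f(477,190,.014)))
print("tool yaw-90",np.arctan2(.998,.064)-np.pi/2)
r=R.from_quat(s["tool_rot"])
for p in[(335,370),(470,365),(466,535),(334,535)]:
    w=ray("wrist",(120+p[0]/2,40+p[1]/2),s["ee_pos"][2]+.0043,s);print(r.inv().apply(w-s["ee_pos"]).round(4))
```

```text
bolts (np.float64(-0.032675283049134383), array([0.6108, 0.1744, 0.078 ])) front (np.float64(-0.03353026750650402), array([0.6105, 0.1653, 0.078 ]))
bed end (np.float64(-0.029770920928599398), array([0.6122, 0.2105, 0.014 ])) bed holes (np.float64(-0.029991453198793587), array([0.6114, 0.1959, 0.014 ]))
tool yaw-90 -0.06404056506119482
[ 0.0226 -0.0153 -0.0043]
[ 0.0238  0.0168 -0.0043]
[-0.0237  0.0174 -0.0043]
[-0.0236 -0.0171 -0.0043]
```

Request:
step_arm --increments '[[[-0.003, -0.0017, 0.01], [0, 0, -0.033], 255], [[0, 0, 0.01], [0, 0, 0], 255], [[0, 0, 0], [0, 0, 0], 255], [[0, 0, 0], [0, 0, 0], 255]]'

```text
t: 6.15
ee_pos: [0.6118, 0.1379, 0.1256]
tool_rot: [0.719, 0.695, 0.003, 0.002]
force: [0.7, -0.2, -1.5]
finger_gap: 0.0322
```

Run:
```python
from h import *
s=robot.state();print(s["t"],s["force"],s["ee_pos"],R.from_quat(s["tool_rot"]).as_matrix().round(3),rel([.6098,.138,.0757]))
```

```text
6.15 [ 0.68314868 -0.21847218 -1.48021409] [0.61184351 0.13790904 0.12558883] [[ 0.035  0.999  0.007]
 [ 0.999 -0.035  0.002]
 [ 0.002  0.007 -1.   ]] [-8.64419295e-05 -2.38718703e-03  4.98735747e-02]
```

Request:
step_arm --increments '[[[0, -0.0022, 0.01], [0.007, -0.002, 0], 255], [[0, 0, 0.012], [0, 0, 0], 255], [[0, 0, 0], [0, 0, 0], 255], [[0, 0, 0], [0, 0, 0], 255]]'

```text
t: 6.55
ee_pos: [0.6099, 0.1382, 0.1023]
tool_rot: [0.72, 0.694, 0.0, -0.0]
force: [-0.0, 0.5, -0.2]
finger_gap: 0.0328
```

Run:
```python
from h import *
s=robot.state();print(s["t"],s["force"],s["ee_pos"],R.from_quat(s["tool_rot"]).as_matrix().round(3),rel([.6098,.138,.0757]))
```

```text
6.55 [-0.01448521  0.48318373 -0.17306897] [0.60992878 0.13818206 0.10234424] [[ 0.037  0.999 -0.   ]
 [ 0.999 -0.037  0.   ]
 [ 0.    -0.    -1.   ]] [-0.00019047 -0.0001199   0.02664423]
```

Request:
step_arm --increments '[[[0, 0, 0.008], [0, 0, 0], 255], [[0, 0, 0.008], [0, 0, 0], 255], [[0, 0, 0.005], [0, 0, 0], 255], [[0, 0, 0.003], [0, 0, 0], 255], [[0, 0, 0], [0, 0, 0], 255]]'

```text
t: 7.05
ee_pos: [0.6098, 0.1382, 0.076]
tool_rot: [0.72, 0.694, -0.0, -0.0]
force: [-0.1, 0.1, -0.3]
finger_gap: 0.0327
```

Request:
step_arm --increments '[[[0, 0, 0.002], [0, 0, 0], 255], [[0, 0, 0], [0, 0, 0], 255]]'

```text
t: 7.25
ee_pos: [0.6103, 0.1382, 0.0754]
tool_rot: [0.72, 0.694, 0.001, 0.0]
force: [-0.4, 0.8, -1.0]
finger_gap: 0.0327
```

Request:
step_arm --increments '[[[0, 0, 0.003], [0, 0, 0], 255], [[0, 0, 0.003], [0, 0, 0], 255]]'

```text
t: 7.45
ee_pos: [0.6107, 0.1382, 0.0748]
tool_rot: [0.72, 0.694, 0.002, 0.001]
force: [-25.8, -5.7, 55.9]
finger_gap: 0.0326
```

Request:
step_arm --increments '[[[0, 0, -0.001], [0, 0, 0], 255], [[0, 0, 0], [0, 0, 0], 100], [[0, 0, 0], [0, 0, 0], 0], [[0, 0, 0], [0, 0, 0], 0], [[0, 0, 0], [0, 0, 0], 0], [[0, 0, -0.03], [0, 0, 0], 0], [[0, 0, -0.04], [0, 0, 0], 0], [[0, 0, -0.04], [0, 0, 0], 0], [[-0.02, 0, -0.01], [0, 0, 0], 0], [[0, 0, 0], [0, 0, 0], 0]]'

```text
t: 8.45
ee_pos: [0.6085, 0.1177, 0.1989]
tool_rot: [0.72, 0.694, 0.001, 0.001]
force: [0.1, -0.6, -0.1]
finger_gap: 0.0853
```

Run:
```python
from h import *
s=robot.state();print(s["t"],s["force"],s["ee_pos"],R.from_quat(s["tool_rot"]).as_matrix().round(3))
np.save("s4.npy",s,allow_pickle=True)
im=robot.snapshot("wrist")[:,:,::-1];cv2.imwrite("pics/w4.png",im)
cv2.imwrite("pics/w4c.png",cv2.resize(im[60:360,120:520],(800,600),interpolation=cv2.INTER_CUBIC))
```

```text
8.45 [ 0.10090378 -0.60266784 -0.1077988 ] [0.60854917 0.11767408 0.19891527] [[ 0.036  0.999  0.003]
 [ 0.999 -0.036  0.   ]
 [ 0.     0.003 -1.   ]]
```

View pics/w4c.png

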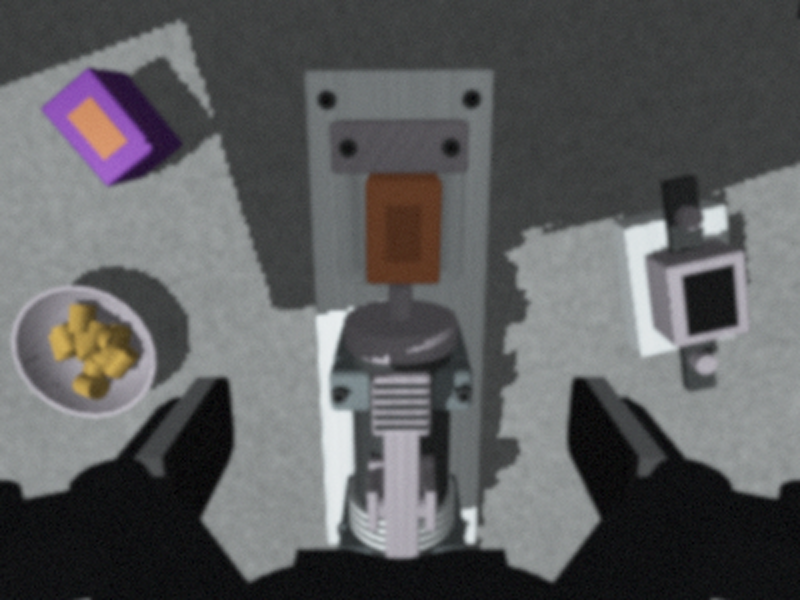

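The housing is seated and square: its top face spans (366..441, 175..283), it is close against the anvil, and the punch is in front at (400,297). Next is the knob: the jaws will straddle the rod at about 20 mm opening.

Run:
```python
from h import *
s=np.load("s4.npy",allow_pickle=True).item()
f=lambda u,v,z:ray("wrist",(120+u/2,60+v/2),z,s).round(4)
print("housing",[f(*p,.08) for p in[(367,176),(440,177),(441,283),(366,281)]])
print("anvil front",f(332,171,.078),f(468,173,.078),"pad",f(402,404,.107))
```

```text
housing [array([0.5966, 0.1638, 0.08  ]), array([0.6282, 0.1622, 0.08  ]), array([0.6279, 0.114 , 0.08  ]), array([0.5936, 0.1163, 0.08  ])]
anvil front [0.5813 0.1663 0.078 ] [0.6406 0.1632 0.078 ] pad [0.6082 0.0677 0.107 ]
```

Request:
step_arm --increments '[[[-0.03, 0, 0], [0, 0, 0], 195], [[-0.04, 0.0005, 0], [0, 0, 0], 195], [[-0.04, 0.0005, 0], [0, 0, 0], 195], [[-0.04, 0.0005, 0], [0, 0, 0], 195], [[-0.04, 0, 0], [0, 0, 0], 195], [[-0.015, 0, 0.01], [0, 0, 0], 195], [[0, 0, 0.03], [0, 0, 0], 195], [[0, 0, 0.01], [0, 0, 0], 195], [[0, 0, 0], [0, 0, 0], 195]]'

```text
t: 9.4
ee_pos: [0.6006, -0.0888, 0.1376]
tool_rot: [0.718, 0.696, -0.001, -0.004]
force: [0.9, 0.8, 0.2]
finger_gap: 0.02
```

Request:
step_arm --increments '[[[-0.001, 0.002, 0.02], [-0.006, -0.004, 0], 195], [[0, 0, 0.015], [0, 0, 0], 195], [[0, 0, 0.015], [0, 0, 0], 195], [[0, 0, 0.015], [0, 0, 0], 195], [[0, 0, 0.012], [0, 0, 0], 195], [[0, 0, 0], [0, 0, 0], 195], [[0, 0, 0], [0, 0, 0], 195]]'

```text
t: 10.1
ee_pos: [0.6053, -0.0841, 0.0621]
tool_rot: [0.716, 0.698, 0.001, 0.001]
force: [-0.2, -0.0, 1.0]
finger_gap: 0.0203
```

Run:
```python
from h import *
s=robot.state();print(s["t"],s["force"],s["ee_pos"],R.from_quat(s["tool_rot"]).as_matrix().round(3))
im=robot.snapshot("wrist")[:,:,::-1];a=robot.snapshot("side")[:,:,::-1]
a=cv2.resize(a[150:270,290:420],(433,400),interpolation=cv2.INTER_CUBIC)
cv2.imwrite("pics/k5.png",np.hstack([im[:,140:500],a]))
```

```text
10.1 [-0.16665323 -0.00488967  0.95704225] [ 0.60527075 -0.08412329  0.06211113] [[ 0.025  1.     0.002]
 [ 1.    -0.025 -0.001]
 [-0.     0.002 -1.   ]]
```

View pics/k5.png

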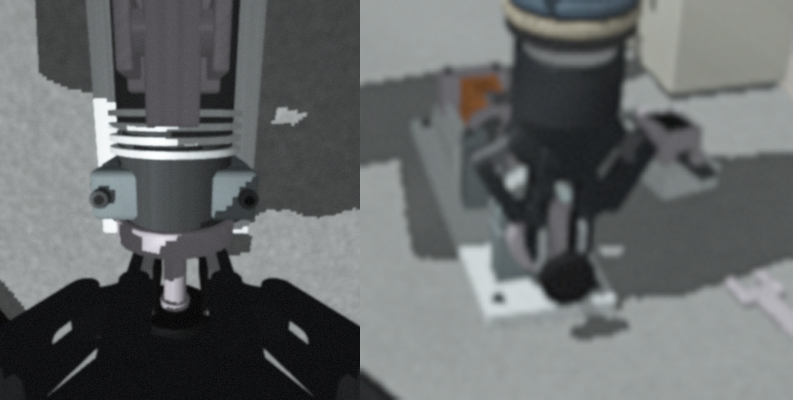

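The fingers straddle the rod (175,290) between cap and knob, with the knob at (180,310). Centre the jaws on the rod and start drawing.

Request:
step_arm --increments '[[[-0.004, -0.0025, 0], [0, 0, 0], 195], [[-0.004, 0, 0], [0, 0, 0], 195], [[-0.003, 0, 0], [0, 0, 0], 195], [[0, 0, 0], [0, 0, 0], 195]]'

```text
t: 10.6
ee_pos: [0.6032, -0.0966, 0.0641]
tool_rot: [0.716, 0.698, 0.002, 0.002]
force: [-0.5, 0.0, 0.1]
finger_gap: 0.0202
```

Request:
step_arm --increments '[[[-0.005, 0, 0], [0, 0, 0], 195], [[-0.005, 0, 0], [0, 0, 0], 195], [[-0.004, 0, 0], [0, 0, 0], 195], [[0, 0, 0], [0, 0, 0], 195]]'

```text
t: 11.0
ee_pos: [0.6029, -0.1111, 0.0642]
tool_rot: [0.716, 0.698, 0.002, 0.002]
force: [-0.5, 5.4, 2.0]
finger_gap: 0.0204
```

Request:
step_arm --increments '[[[-0.004, 0, 0], [0, 0, 0], 195], [[-0.004, 0, 0], [0, 0, 0], 195], [[-0.003, 0, 0], [0, 0, 0], 195], [[0, 0, 0], [0, 0, 0], 195]]'

```text
t: 11.4
ee_pos: [0.6025, -0.12, 0.0643]
tool_rot: [0.716, 0.698, 0.004, -0.0]
force: [0.3, 9.5, 2.1]
finger_gap: 0.0201
```

Request:
step_arm --increments '[[[-0.002, 0, 0], [0, 0, 0], 195], [[0, 0, 0], [0, 0, 0], 195]]'

```text
t: 11.6
ee_pos: [0.6025, -0.1203, 0.0643]
tool_rot: [0.715, 0.699, 0.005, -0.001]
force: [-0.9, 8.3, 2.0]
finger_gap: 0.0201
```

Request:
step_arm --increments '[[[-0.002, 0, 0], [0, 0, 0], 195], [[0, 0, 0], [0, 0, 0], 195]]'

```text
t: 11.8
ee_pos: [0.6025, -0.1204, 0.0644]
tool_rot: [0.715, 0.699, 0.006, -0.003]
force: [0.4, 8.3, 2.3]
finger_gap: 0.0202
```

Request:
step_arm --increments '[[[-0.003, 0, 0], [0, 0, 0], 195], [[-0.003, 0, 0], [0, 0, 0], 195]]'

```text
t: 12.0
ee_pos: [0.6024, -0.1235, 0.0644]
tool_rot: [0.714, 0.7, 0.008, -0.004]
force: [-0.8, 15.3, 5.0]
finger_gap: 0.02
```

Request:
step_arm --increments '[[[-0.003, 0, 0], [0, 0, 0], 195], [[-0.003, 0, 0], [0, 0, 0], 195]]'

```text
t: 12.2
ee_pos: [0.6023, -0.126, 0.0644]
tool_rot: [0.713, 0.701, 0.011, -0.007]
force: [-0.6, 16.9, 4.3]
finger_gap: 0.0197
```

Request:
step_arm --increments '[[[-0.003, 0, 0], [0, -0.01, 0], 195], [[-0.003, 0, 0], [0, -0.01, 0], 195]]'

```text
t: 12.4
ee_pos: [0.6022, -0.1282, 0.0643]
tool_rot: [0.712, 0.702, 0.006, -0.002]
force: [-0.6, 19.1, 3.2]
finger_gap: 0.0202
```

Request:
step_arm --increments '[[[-0.003, 0, 0], [0, -0.01, 0], 195]]'

```text
t: 12.5
ee_pos: [0.6022, -0.129, 0.0643]
tool_rot: [0.712, 0.702, 0.004, -0.0]
force: [0.7, 19.9, 3.4]
finger_gap: 0.0201
```

Request:
step_arm --increments '[[[-0.003, 0, 0], [0, -0.01, 0], 195]]'

```text
t: 12.6
ee_pos: [0.6021, -0.1297, 0.0642]
tool_rot: [0.711, 0.703, 0.002, 0.002]
force: [-0.2, 19.7, 3.5]
finger_gap: 0.0204
```

Request:
step_arm --increments '[[[-0.003, 0, 0], [0, -0.01, 0], 195]]'

```text
t: 12.7
ee_pos: [0.6021, -0.1303, 0.0641]
tool_rot: [0.711, 0.703, -0.0, 0.004]
force: [0.2, 20.8, 3.0]
finger_gap: 0.0204
```

Request:
step_arm --increments '[[[-0.004, 0, 0], [0, -0.004, 0], 195]]'

```text
t: 12.8
ee_pos: [0.602, -0.1316, 0.0641]
tool_rot: [0.71, 0.704, -0.0, 0.004]
force: [-0.6, 19.4, 4.0]
finger_gap: 0.0203
```

Request:
step_arm --increments '[[[-0.004, 0, 0], [0, -0.004, 0], 195]]'

```text
t: 12.9
ee_pos: [0.6019, -0.1333, 0.0641]
tool_rot: [0.71, 0.705, -0.0, 0.004]
force: [0.3, 17.5, 4.8]
finger_gap: 0.0204
```

Request:
step_arm --increments '[[[-0.004, 0, 0], [0, -0.004, 0], 195]]'

```text
t: 13.0
ee_pos: [0.6019, -0.1352, 0.0641]
tool_rot: [0.709, 0.705, -0.0, 0.004]
force: [0.1, 19.8, 3.8]
finger_gap: 0.0203
```

Force dropped about 3 N and is rising again. I'll ease forward to test for the catch.

Request:
step_arm --increments '[[[0.001, 0, 0], [0, 0, 0], 195], [[0.001, 0, 0], [0, 0, 0], 195]]'

```text
t: 13.2
ee_pos: [0.602, -0.1304, 0.0642]
tool_rot: [0.708, 0.706, 0.001, 0.002]
force: [0.8, 12.7, 3.9]
finger_gap: 0.0201
```

Request:
step_arm --increments '[[[0.001, 0, 0], [0, 0, 0], 195], [[0.001, 0, 0], [0, 0, 0], 195]]'

```text
t: 13.4
ee_pos: [0.6021, -0.1257, 0.0642]
tool_rot: [0.708, 0.706, 0.003, 0.0]
force: [1.4, 10.1, 2.5]
finger_gap: 0.02
```

Not caught: the force follows the spring back, with its zero near y = -0.1017. Draw further.

Request:
step_arm --increments '[[[-0.004, 0, 0], [0, -0.004, 0], 195], [[-0.004, 0, 0], [0, -0.004, 0], 195], [[-0.004, 0, 0], [0, -0.004, 0], 195], [[-0.004, 0, 0], [0, -0.004, 0], 195]]'

```text
t: 13.8
ee_pos: [0.6019, -0.1325, 0.0642]
tool_rot: [0.706, 0.709, 0.003, 0.0]
force: [-1.1, 16.7, 5.1]
finger_gap: 0.0205
```

Request:
step_arm --increments '[[[-0.004, 0, 0], [0, -0.004, 0], 195], [[-0.004, 0, 0], [0, -0.004, 0], 195]]'

```text
t: 14.0
ee_pos: [0.6017, -0.1363, 0.0642]
tool_rot: [0.704, 0.71, 0.003, 0.0]
force: [-1.4, 17.9, 6.2]
finger_gap: 0.02
```

Request:
step_arm --increments '[[[-0.004, 0, 0], [0, -0.004, 0], 195]]'

```text
t: 14.1
ee_pos: [0.6017, -0.1382, 0.0642]
tool_rot: [0.704, 0.71, 0.003, 0.0]
force: [-0.8, 19.4, 4.7]
finger_gap: 0.0201
```

Request:
step_arm --increments '[[[-0.004, 0, 0], [0, -0.004, 0.008], 195]]'

```text
t: 14.2
ee_pos: [0.6016, -0.1401, 0.0642]
tool_rot: [0.706, 0.708, 0.003, 0.0]
force: [-1.6, 18.3, 4.4]
finger_gap: 0.0204
```

Request:
step_arm --increments '[[[-0.0035, 0, 0], [0, -0.004, 0.008], 195]]'

```text
t: 14.3
ee_pos: [0.6017, -0.1416, 0.0642]
tool_rot: [0.709, 0.705, 0.003, 0.0]
force: [0.5, 16.9, 3.3]
finger_gap: 0.0204
```

Request:
step_arm --increments '[[[-0.0035, 0, 0], [0, -0.004, 0.008], 195]]'

```text
t: 14.4
ee_pos: [0.6017, -0.1432, 0.0642]
tool_rot: [0.711, 0.703, 0.002, 0.0]
force: [-0.3, 17.1, 2.9]
finger_gap: 0.0198
```

Request:
step_arm --increments '[[[0.0, 0, 0], [0, 0, 0], 195], [[0.001, 0, 0], [0, 0, 0], 195]]'

```text
t: 14.6
ee_pos: [0.6017, -0.1415, 0.0643]
tool_rot: [0.711, 0.703, 0.003, 0.0]
force: [0.4, -0.1, -0.7]
finger_gap: 0.0203
```

Request:
step_arm --increments '[[[0.001, 0, 0], [0, 0, 0], 195], [[0.001, 0, 0], [0, 0, 0], 195]]'

```text
t: 14.8
ee_pos: [0.6018, -0.1399, 0.0642]
tool_rot: [0.711, 0.703, 0.002, 0.001]
force: [0.7, -0.3, -0.2]
finger_gap: 0.0199
```

Caught: knob force is zero at y = -0.1415. Clear the knob and go above the trip pad.

Request:
step_arm --increments '[[[0.006, 0, 0], [0, 0, 0], 195], [[0.006, 0, 0], [0, 0, 0], 195], [[0, 0, 0], [0, 0, 0], 195], [[0, 0, -0.02], [0, 0, 0], 195], [[0, 0, -0.04], [0, 0, 0], 195], [[0, 0, -0.04], [0, 0, 0], 255], [[0.02, 0, -0.01], [0, 0, 0], 255], [[0.04, 0, 0], [0, 0, 0], 255], [[0.04, 0, 0], [0, 0, 0], 255], [[0.04, 0, 0], [0, 0, 0], 255]]'

```text
t: 15.8
ee_pos: [0.6028, 0.0133, 0.1789]
tool_rot: [0.713, 0.701, 0.002, 0.001]
force: [1.0, -0.7, 0.1]
finger_gap: 0.0
```

Request:
step_arm --increments '[[[0.03, 0, 0], [0, 0, 0], 255], [[0, 0, 0], [0, 0, 0], 255]]'

```text
t: 16.0
ee_pos: [0.6031, 0.0491, 0.1792]
tool_rot: [0.712, 0.702, 0.002, 0.001]
force: [0.6, -0.9, -0.8]
finger_gap: -0.0001
```

Run:
```python
from h import *
s=robot.state();print(s["t"],s["force"],s["ee_pos"],R.from_quat(s["tool_rot"]).as_matrix().round(3),rel([.608,.067,.14]),s["finger_gap"])
```

```text
16.0 [ 0.55641082 -0.85680712 -0.75578556] [0.60305821 0.04905678 0.17924581] [[ 0.014  1.     0.005]
 [ 1.    -0.014  0.002]
 [ 0.002  0.005 -1.   ]] [0.01793339 0.00451362 0.03930185] -0.00013934643886268343
```

Request:
step_arm --increments '[[[0.018, 0.0045, 0.015], [0.005, -0.002, 0], 255], [[0, 0, 0.02], [0, 0, 0], 255], [[0, 0, 0.012], [0, 0, 0], 255], [[0, 0, 0.003], [0, 0, 0], 255], [[0, 0, 0], [0, 0, 0], 255]]'

```text
t: 16.5
ee_pos: [0.6084, 0.0672, 0.1286]
tool_rot: [0.711, 0.703, 0.0, 0.001]
force: [-0.6, -0.0, 0.3]
finger_gap: -0.0001
```

Request:
step_arm --increments '[[[0, 0, 0.005], [0, 0, 0], 255], [[0, 0, 0.004], [0, 0, 0], 255]]'

```text
t: 16.7
ee_pos: [0.6092, 0.0665, 0.1207]
tool_rot: [0.712, 0.702, 0.001, 0.001]
force: [0.2, -0.1, -0.3]
finger_gap: 0.0001
```

Request:
step_arm --increments '[[[0, 0, 0.002], [0, 0, 0], 255], [[0, 0, 0.002], [0, 0, 0], 255]]'

```text
t: 16.9
ee_pos: [0.6095, 0.0663, 0.117]
tool_rot: [0.712, 0.702, 0.001, 0.002]
force: [-4.0, 1.2, 11.9]
finger_gap: -0.0001
```

Request:
step_arm --increments '[[[0, 0, 0.002], [0, 0, 0], 255]]'

```text
t: 17.0
ee_pos: [0.6097, 0.0663, 0.1155]
tool_rot: [0.712, 0.702, 0.002, 0.002]
force: [-0.6, -0.2, 0.8]
finger_gap: 0.0
```

Request:
step_arm --increments '[[[0, 0, 0.002], [0, 0, 0], 255]]'

```text
t: 17.1
ee_pos: [0.6098, 0.0663, 0.1136]
tool_rot: [0.712, 0.702, 0.002, 0.002]
force: [-0.5, 0.1, 2.1]
finger_gap: 0.0002
```

Request:
step_arm --increments '[[[0, 0, 0.002], [0, 0, 0], 255]]'

```text
t: 17.2
ee_pos: [0.6099, 0.0664, 0.1116]
tool_rot: [0.712, 0.702, 0.002, 0.002]
force: [-1.1, 1.0, 2.3]
finger_gap: -0.0001
```

Request:
step_arm --increments '[[[0, 0, 0.002], [0, 0, 0], 255]]'

```text
t: 17.3
ee_pos: [0.6099, 0.0663, 0.1096]
tool_rot: [0.712, 0.702, 0.002, 0.002]
force: [-2.5, -0.4, 2.4]
finger_gap: -0.0002
```

Run:
```python
from h import *
a=robot.snapshot("top")[:,:,::-1];cv2.imwrite("pics/top6.png",a)
o=cv2.imread("pics/top0.png");f=lambda i:cv2.resize(i[165:215,240:390],(750,250),interpolation=cv2.INTER_CUBIC)
cv2.imwrite("pics/t6.png",np.vstack([f(o),f(a)]))
```

```text
(no output)
```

View pics/t6.png

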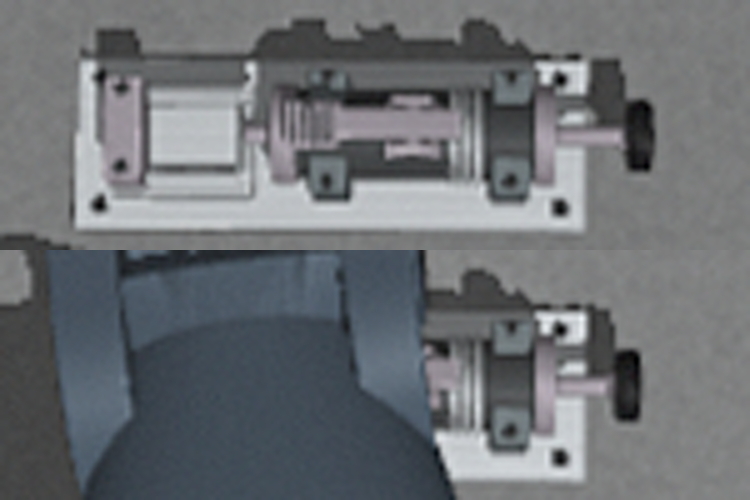

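Fired: the knob in the lower strip is at (627,385), about 7 mm ahead of its start position at (640,135). Back off and check the nest.

Request:
step_arm --increments '[[[0, 0, -0.01], [0, 0, 0], 255], [[0, 0, -0.03], [0, 0, 0], 255], [[0, 0, -0.04], [0, 0, 0], 255], [[0, 0, -0.03], [0, 0, 0], 255], [[0, 0, 0], [0, 0, 0], 255], [[0, 0, 0], [0, 0, 0], 255]]'

```text
t: 17.95
ee_pos: [0.6085, 0.066, 0.2254]
tool_rot: [0.712, 0.702, 0.002, 0.002]
force: [0.1, 0.7, -0.8]
finger_gap: 0.0001
```

Run:
```python
from h import *
s=robot.state();print(s["t"],s["force"],s["ee_pos"]);np.save("s7.npy",s,allow_pickle=True)
im=robot.snapshot("wrist")[:,:,::-1];cv2.imwrite("pics/w7.png",im)
u,v=proj("wrist",[.610,.12,.07],s).astype(int);print(u,v)
o=cv2.imread("pics/w4.png")
v0=max(v-50,0);cv2.imwrite("pics/w7c.png",np.hstack([cv2.resize(i,(400,600),interpolation=cv2.INTER_CUBIC) for i in(im[v0:v0+120,u-40:u+40],o[130:250,280:360])]))
print(v0)
```

```text
17.95 [ 0.05996217  0.73601881 -0.78342251] [0.60849025 0.06604183 0.22536105]
319 135
85
```

View pics/w7c.png

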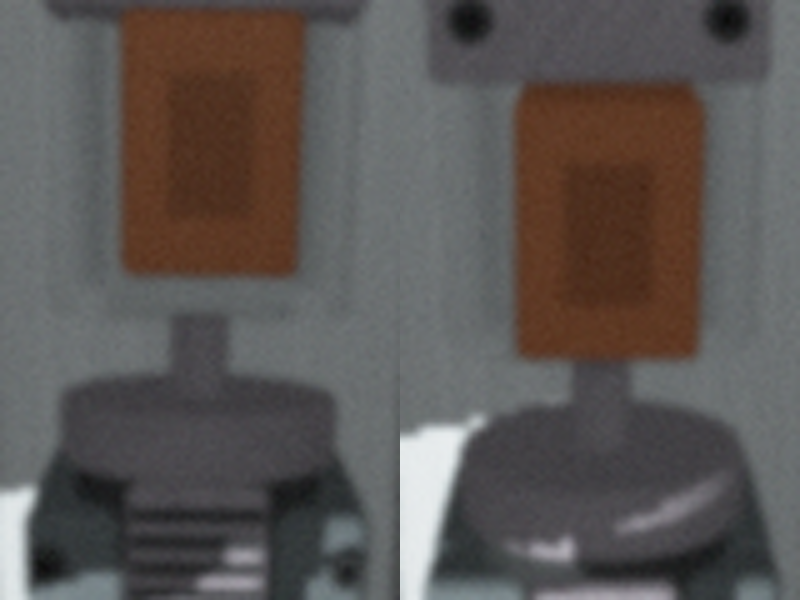

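The housing is still down, now hard against the anvil, and the punch (200,316) is clear. No brass shows past the housing's front edge (v=275). I'll check numerically where a proud bush would appear.

Run:
```python
from h import *
s=np.load("s7.npy",allow_pickle=True).item();im=cv2.imread("pics/w7.png")
ax=lambda X,z:[.0+.6065+.031*(X),.041+X,z]
f=lambda u,v,z:ray("wrist",(279+u/5,85+v/5),z,s)
fe=f(212,275,.079);print("front edge setter x",fe[1]-.041,"back",f(212,10,.08)[1]-.041,"punch tip",f(200,314,.066)[1]-.041)
X=fe[1]-.041
for d in(0,.001,.002,.003,.0045):print(d,proj("wrist",ax(X-d,.067),s).round(1),proj("wrist",ax(X-d,.064),s).round(1))
print(im[134:152,316:326].mean(1).round().tolist())
w=np.load("s2.npy",allow_pickle=True).item();print("tip at rest before",ray("wrist",(120+388/2,50+186/2),.066,w)[1]-.041)
```

```text
front edge setter x 0.07511820943213537 back 0.12231725890455586 punch tip 0.06637408598524935
0 [318.5 139. ] [318.5 138.8]
0.001 [318.5 140.1] [318.5 139.8]
0.002 [318.4 141.1] [318.4 140.8]
0.003 [318.4 142.1] [318.4 141.8]
0.0045 [318.4 143.6] [318.4 143.4]
[[36.0, 56.0, 91.0], [37.0, 57.0, 93.0], [36.0, 56.0, 92.0], [35.0, 56.0, 90.0], [37.0, 56.0, 89.0], [50.0, 63.0, 88.0], [71.0, 78.0, 88.0], [93.0, 93.0, 93.0], [100.0, 99.0, 95.0], [102.0, 100.0, 96.0], [102.0, 100.0, 96.0], [100.0, 98.0, 95.0], [96.0, 95.0, 91.0], [88.0, 87.0, 84.0], [79.0, 77.0, 76.0], [77.0, 74.0, 75.0], [79.0, 76.0, 76.0], [81.0, 77.0, 78.0]]
tip at rest before 0.06595896440430138
```

The front edge is at setter x = 75.1 mm, so the back is at the anvil. The pixels are neutral grey from row 141, where an unset bush would show brass to row 142 or 143.5. The punch is back at rest (66.4 mm, 66.0 mm before). Handing in.

```bash
python3 -c "
from rig import robot
print(robot.hand_in(),robot.state()['t'])"
```

```text
the job is handed in; nothing more can be done
the job is handed in; nothing more can be done
```

I set the bush and handed the job in after about 18 s of robot time; `hand_in` gave no verdict.

**What I did**
- I gripped the tan housing by its sides, stood it in the nest with the bush towards the punch, and let it go.
- I drew the knob with the jaws straddling the rod. A first test at about 33 mm of draw was not caught.
- I drew on until the force fell by about 3 N at about 40 mm. Easing forward then showed no force on the knob, so the sear had caught. I felt no buffer rise.
- I pressed the trip pad in 2 mm steps. The highest force I read was about 12 N.

**Last checks**
- **Housing:** it is down and square in the nest, its front face at 75.1 mm from the setter's origin, so its back is against the anvil.
- **Bush:** no brass shows beyond the housing edge in the wrist picture, where a bush still 3 mm proud would. This is a check by about one pixel, so it shows less than about 1.5 mm proud rather than exactly flush.
- **Striker:** the punch is back at its rest position, 66.4 mm against 66.0 mm before. While the lever was held down, the knob looked about 7 mm ahead of rest; I did not look into why.
- **Other things:** nothing else on the bench was touched. Seating the housing pressed it briefly with about 56 N at the wrist through the fingers.
- **Pictures:** I viewed 12, two past the budget.

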